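# Post the rejected tin into the quarantine box

### The arm

A 6-joint arm with a two-finger parallel gripper is mounted at the origin on a cart in front of the work surface, level with it; the furniture and walls round the work are solid. World frame = base frame: x ahead of the robot, y to its left, z up, the work surface at z = 0. Lengths are in mm, angles in degrees, forces in N, time in s.
With the tool pointing down it reaches from about 275 to 750 mm from the base axis. Payload 10.2 kg.
Tool frame: the origin (TCP) lies on the centre line of the jaws, within the pads' length; the fingertips stand 25 mm ahead of it and the grasp point (between the pads) lies 6 mm ahead of it; z points along the fingers, y is the line along which they close (so a half turn about z gives the same grasp; the last joint's range is limited). The gripper opens to 85 mm and grips with 20 to 120 N. Pads are 22 mm wide; open, the fingers measure 114 mm over their backs; the gripper's body (76 mm by 85 mm) begins 54 mm behind the grasp point. The pads swing forward as they close: fully open they stand 13 mm farther back than shut.
Start: joints at [51.429, 17.928, 85.812, -0, 76.261, -12.8], TCP at [228.275, 472.781, 256.294] pointing down, gripper open.
Joint ranges: [-168.41, 168.41], [-55.51, 124.54], [10.69, 146.95], [-70.63, 250.63], [1, 178], [-165.06, 165.06]. Speed limits (degrees/s): [136.94, 136.94, 172.46, 180, 180, 180].

### API

Orientations are given as [roll, pitch, yaw] about the fixed x, y, z axes, in that order (R = Rz(yaw) Ry(pitch) Rx(roll)).
In Python, from cell import arm, camera gives the robot as it stands.
- The arm moves only by the tool send_rows, never from a script. Its arguments are lists of equal length, an entry for each row: "grip": the opening, from -1 (shut) to 1 (fully open); "travel": the shift along the world's x, y, z in units of 30 mm (1.0 is 30 mm), a list of three; "rotation": the turn, a rotation vector about the world's x, y, z in units of 5 degrees (1.0 is 5 degrees), a list of three. In form: {"grip": [grip, ...], "travel": [[tx, ty, tz], ...], "rotation": [[rx, ry, rz], ...]}. A call has exactly 5 rows; each row shifts and turns the commanded pose from where the row before left it; what a row does not reach is not made up. A row lasts 1/12 s, in which the tool goes at most 41.7 mm and 7.16 degrees, less where a joint would pass 70% of its speed; a pose out of reach is approached as far as the arm can. A call is refused whole if a number of a shift passes 1 or a number of a turn 1, either way. A call with a gripper value outside its range is refused whole. The fingers move at their own pace and stop on an object; the grip force is fixed at half the most. Time passes only in rows, so rows that do not move let the fingers close, or fill a call up. It gives the time, the measured TCP pose, the force, the opening and the grip force at its end, in the units of the state.
- arm.read_state(): the state, without advancing time (a new reading comes with each control period).
- camera(name): name is "scene" or "top" or "wrist"; returns a dict with "img" (420x560x3 uint8, blue, green, red), "camera_matrix" (3x3 intrinsics, pixels), "R" (3x3) and "t" (3): a world point X has camera coordinates R X + t; the wrist camera has in their place "T_tool_cam" (4x4, takes a point from camera to tool coordinates, whose origin is the TCP and whose axes are the flange's). Camera axes: x right, y down, z forward; pixel columns grow to the right and rows downward; lengths in mm; the calibration is good to about 2 mm. The wrist camera is an equidistant fisheye: a pixel r from the principal point sees the ray r / f radians off the axis. A picture is of the moment at which its call begins: read the wrist's pose just before it. There is no depth.
- arm.hand_in(): hands the job in; it is judged then, once.
The state is a dict: "t": time; "qpos": joint angles; "dq": joint speeds; "tau": joint torques, N m; "position": TCP position; "ee_rot": TCP orientation; "force": force on the tool from outside, world axes, zero at the start; "wrist_torque": the same for the moment, N m; "opening": finger opening in mm; "grasp_force": force on a finger pad.
Only numpy, scipy, OpenCV 4.12 (cv2) and the standard library are available. Lean on these libraries where they do the work, as an engineer would, in place of code of your own. Each camera call takes 0.05 s, during which the arm holds its last target. There are 200 camera calls.

### The job

Book the blue tin of rejected snaps into the red quarantine box. Slide the tin lengthwise between the guide wings until its front end is just short of the closed flap, squeeze the scanner's trigger all the way and let it go while the tin lies there, then push the tin in under the one-way flap until it is wholly inside and the flap has fallen shut behind it. Do not ram the tin against the box, fling it or tip it, and leave the other things on the bench where they are.

Things in the scene. Friction and masses are not known exactly. Their poses are not given: they have to be found in the camera images.
- tin: closed blue enamelled tin full of snaps, 117 mm long, 71 mm wide, 42 mm high, about 0.35 kg, lid fixed. Origin at the centre of its underside, z up; its LONG side runs along its own y axis, its width along x. It stands loose on the bench in front of the box and left of its mouth, its length roughly in line with the way in.
- quarantine_box: red sheet-steel box fixed to the bench, 156 mm wide, 190 mm deep, 85 mm high, flat roof with a clear window. No floor: things slide in on the bench. Origin on the bench in the middle of its mouth; +x points into the box (away from the robot), +y to the left. The mouth is 79 mm wide up to z = 30 mm (4 mm to spare on either side of the tin), above that 150 mm wide.
- box_lintel (a point): middle of the lintel over the mouth, at box x = 0, z = 81 mm. With the flap's pin and the lid it spans z from 77 to 85 mm across the whole front, and the roof runs back from it level at 85 mm: an upright finger cannot follow the tin in, a finger tilted about 45 degrees reaches under.
- box_wings (a point): point on the bench midway between the ends of the two guide wings, at box x = -78 mm. The wings, 22 mm high and 3 mm thick, run straight out from the mouth, 79 mm apart, to x = -30 mm, then flare to y = -66 and +66 mm here; a tin that comes in askew or off the middle can catch on them.
- flap (a joint): angle of the steel flap in the mouth, rad: 0 hanging shut (it cannot swing out to the robot), grows as it swings up into the box, at most 1.4. A spring shuts it: about 0.5 N at the lip when shut, 1 to 2 N when open. It first pushes back on the tin's upper front edge, then lies and drags on the tin's lid (at about 0.57 rad) or on fingers until nothing is under it.
- flap_lip (a point): middle of the flap's lower edge, shut 35 mm above the bench, so the tin lifts it by its upper 7 mm. The flap is 144 mm wide and hangs 45 mm down from a pin along y at box x = 3, z = 80 mm. It drops behind the tin once the tin's tail is past box x = 28 mm and the fingers are out.
- scanner: grey hand scanner, fixed on a bracket lying on its side, right of the mouth; its red window looks across the bench. Origin on the bench under the middle of its head; +y is where the window looks, z up. Head 66 x 105 x 54 mm (x, y, z), middle at z = 55. The level pistol grip sticks out to -x (to the robot), x -31 to -131, y -34 to -2, z 41 to 69 mm.
- trigger (a joint): angle of the scanner's orange trigger on the +y side of the grip, rad: 0 let go, 0.28 squeezed fully. Upright hinge at scanner x = -34, y = 6 mm; it is 18 mm high and runs along the grip to x = -77 mm. Outer face at y = 17 mm let go, about 9 mm squeezed. 2 N start it, 5 N squeeze it fully; a spring returns it.
- scanner_grip (a point): middle of grip and trigger together, at scanner x = -64, y = -12.5, z = 55 mm: with the fingers closing along the scanner's y from above, one takes the back of the grip and the other the trigger; 51 mm across when let go, about 43 mm when squeezed.
- thread_cone_white: white cone of thread standing left of the box, a bystander.
- tape_measure: yellow tape measure right of the scanner, a bystander.
- pattern_weight: green iron pattern weight, 38 x 85 x 27 mm, right of the scanner, a bystander.
- snips: yellow thread snips behind the scanner on the right, a bystander.
- thread_cone_rust: rust-coloured cone of thread standing far right, a bystander.

How it is judged:
By the outcome, as a careful person would: the job done as asked, in the order asked, and still so for the second after the job is handed in, with the robot touching nothing.
It also fails if it takes over 67 s, if anything falls off the work surface, if the arm or the gripper's body presses on something with over 40 N, if the wrist force passes 120 N, or if a joint passes its speed limit or range.

## Working session

There is one attempt and no reset: what is moved stays moved. The work goes in short steps, Python scripts to look and compute and a tool call to move; the robot and the scene stay as the last step left them, time stands still between calls to the robot, and variables do not carry over. Pictures are saved under pics/ and viewed, at most 10 in all, crops included, and the job is handed in when it is done.

Besides the shell and the picture viewer there is one more tool, called after "Emit:" in YAML: its name, and indented under it one key for each argument. send_rows: Moves the arm, as the interface text tells. Its arguments: {"type":"object","properties":{"grip":{"type":"array","items":{"type":"number"}},"travel":{"type":"array","items":{"type":"array","items":{"type":"number"}}},"rotation":{"type":"array","items":{"type":"array","items":{"type":"number"}}}},"required":["grip","travel","rotation"]}

```bash
mkdir -p pics; ls; python3 - <<'E'
from cell import arm,camera
import cv2
print(arm.read_state())
for n in("scene","top"):
    c=camera(n); cv2.imwrite(f"pics/{n}0.png",c["img"]); print(n,c["camera_matrix"],c["R"],c["t"])
E
```

```text
pics
{'t': 0.0, 'qpos': array([ 5.14273339e+01,  1.79594841e+01,  8.58543139e+01,  1.31456624e-04,
        7.62602922e+01, -1.28005404e+01]), 'dq': array([-0.0310111 , -0.06773071,  0.01830904,  0.0059726 , -0.04838429,
       -0.02698679]), 'tau': array([-9.48488305e-04, -4.12273800e+01, -2.59738147e+01, -2.78808184e-04,
        4.39268129e-03, -2.09714938e-05]), 'position': array([228.13853163, 472.59048313, 255.73269547]), 'ee_rot': array([-1.79927779e+02, -1.65397283e-02,  1.54227833e+02]), 'force': array([0.38472829, 0.79396662, 0.43271393]), 'wrist_torque': array([0.0186014 , 0.00491981, 0.00377017]), 'grasp_force': 0.0, 'opening': 85.50877117734952}
scene [[426.72783989   0.         276.67683297]
 [  0.         426.72783989 205.94685282]
 [  0.           0.           1.        ]] [[ 0.58377754 -0.81178469  0.01447037]
 [-0.54956358 -0.40820047 -0.72893912]
 [ 0.59764843  0.4175859  -0.68442557]] [-444.46325656  299.57724956  863.20991895]
top [[432.37902719   0.         286.54936965]
 [  0.         432.37902719 209.28582418]
 [  0.           0.           1.        ]] [[-0.01359819 -0.99985993  0.00975798]
 [-0.98873078  0.01199051 -0.14922358]
 [ 0.14908567 -0.01167718 -0.98875533]] [-152.37338459  544.23762479 1099.41933712]
```

View pics/scene0.png

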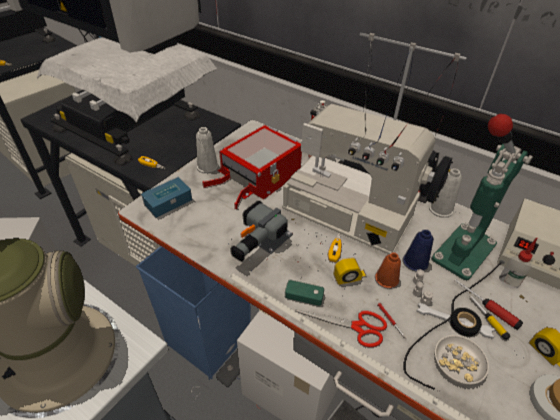

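View pics/top0.png

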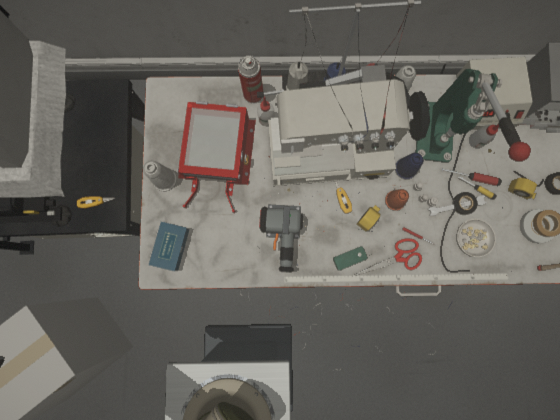

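The scene view shows the tin at (167,197), the box at (262,160) and the scanner at (262,225). In the top view the tin is at (170,246), the box at (215,140), the wing ends at about (187,203) and (235,210), and the scanner head at (283,220) with its grip pointing down to (287,265).

```bash
cat > h.py <<'E'
import numpy as np,cv2
from cell import arm,camera
def ray(c,uv,z):
    K,R,t=c["camera_matrix"],c["R"],c["t"]
    o=-R.T@t; d=R.T@np.linalg.inv(K)@np.array([uv[0],uv[1],1.])
    return o+d*(z-o[2])/d[2]
def proj(c,X):
    p=c["camera_matrix"]@(c["R"]@np.asarray(X,float)+c["t"]); return p[:2]/p[2]
def mask(img,lo,hi):
    return cv2.inRange(cv2.cvtColor(img,cv2.COLOR_BGR2HSV),np.array(lo),np.array(hi))
E
python3 - <<'E'
from h import *
np.set_printoptions(precision=1,suppress=True)
c=camera("top"); im=c["img"]
print("tcp px",proj(c,[228,472,256]))
def big(m,roi):
    z=np.zeros_like(m);x0,y0,x1,y1=roi;z[y0:y1,x0:x1]=m[y0:y1,x0:x1]
    cs,_=cv2.findContours(z,cv2.RETR_EXTERNAL,cv2.CHAIN_APPROX_NONE); return max(cs,key=cv2.contourArea)
t=big(mask(im,(90,60,30),(115,255,255)),(140,215,200,285))
print("tin",cv2.minAreaRect(t)); 
for p in cv2.boxPoints(cv2.minAreaRect(t)): print(p,ray(c,p,42)[:2])
b=big(mask(im,(0,150,60),(8,255,255))|mask(im,(172,150,60),(180,255,255)),(170,90,265,220))
q=cv2.approxPolyDP(b,2.5,True)[:,0]
for p in q: print("red",p,ray(c,p,85)[:2],ray(c,p,22)[:2])
o=big(mask(im,(8,150,100),(20,255,255)),(255,200,310,280))
print("trig",o[:,0].min(0),o[:,0].max(0),ray(c,o[:,0].mean(0),64)[:2])
cv2.imwrite("pics/topz.png",cv2.resize(im[95:290,140:315],None,fx=3,fy=3,interpolation=cv2.INTER_CUBIC))
E
```

```text
tcp px [-22.3 350.8]
tin ((167.43191528320312, 245.75186157226562), (25.699541091918945, 43.8066291809082), 15.124007225036621)
[149.3 263.5] [404.9 196.8]
[160.7 221.3] [514.5 170.6]
[185.6 228. ] [496.  105.4]
[174.1 270.2] [386.8 132.5]
red [188 103] [821.4  96.4] [847.5 110.5]
red [179 171] [638.4 115.7] [653.8 130.9]
red [236 177] [620.9 -30.4] [635.4 -23.7]
red [245 108] [806.2 -53.3] [831.4 -47.9]
trig [274 234] [277 249] [ 456.5 -128.9]
```

View pics/topz.png

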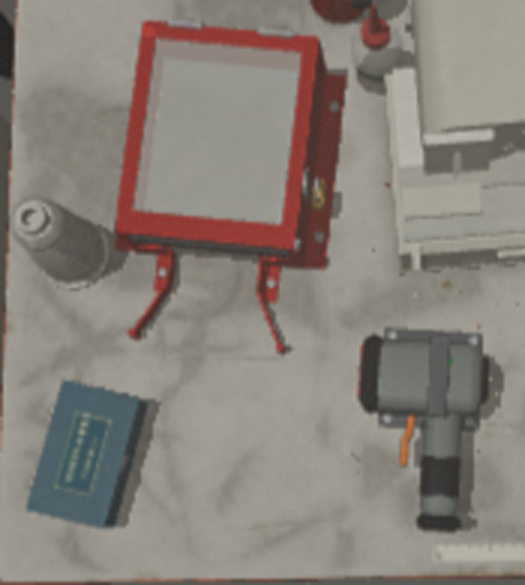

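The zoom shows the tin lid with corners near (68,382), (145,400), (110,525) and (28,510). The box roof's front edge runs from (117,233) to (298,250), the wing tips are at (135,333) and (284,349), and the orange trigger is at (408,440). I'll move above the tin next and look with the wrist camera.

Emit:
send_rows:
  grip: [1,1,1,1,1]
  travel:
    - [0.4,-0.7,0]
    - [0.4,-0.7,0]
    - [0.4,-0.7,0]
    - [0.4,-0.7,0]
    - [0.4,-0.7,0]
  rotation:
    - [0,0,0.16]
    - [0,0,0.16]
    - [0,0,0.16]
    - [0,0,0.16]
    - [0,0,0.16]

```text
t: 0.57
position: [288.6, 366.7, 256.1]
ee_rot: [-180.0, -0.0, 158.3]
force: [-0.5, 0.4, -0.5]
opening: 85.5
grasp_force: 0.0
```

Emit:
send_rows:
  grip: [1,1,1,1,1]
  travel:
    - [0.4,-0.7,0]
    - [0.4,-0.7,0]
    - [0.4,-0.7,0]
    - [0.4,-0.7,0]
    - [0.4,-0.7,0]
  rotation:
    - [0,0,0.16]
    - [0,0,0.16]
    - [0,0,0.16]
    - [0,0,0.16]
    - [0,0,0.16]

```text
t: 0.98
position: [348.6, 261.7, 256.2]
ee_rot: [-180.0, -0.0, 162.3]
force: [0.0, 0.6, -0.5]
opening: 85.5
grasp_force: 0.0
```

Emit:
send_rows:
  grip: [1,1,1,1,1]
  travel:
    - [0.4,-0.7,0]
    - [0.4,-0.7,0]
    - [0.4,-0.7,0]
    - [0.4,-0.7,0]
    - [0,0,0]
  rotation:
    - [0,0,0.16]
    - [0,0,0.16]
    - [0,0,0.16]
    - [0,0,0.16]
    - [0,0,0.16]

```text
t: 1.4
position: [397.7, 176.2, 256.1]
ee_rot: [-180.0, 0.0, 166.1]
force: [-1.3, 0.7, -0.4]
opening: 85.5
grasp_force: 0.0
```

```bash
cat >> h.py <<'E'
from scipy.spatial.transform import Rotation as Ro
def wrist():
    s=arm.read_state(); c=camera("wrist")
    c["Rt"]=Ro.from_euler("xyz",s["ee_rot"],degrees=True).as_matrix(); c["p"]=s["position"]; return c
def wray(c,uv,z):
    K=c["camera_matrix"]; d=np.array([(uv[0]-K[0,2])/K[0,0],(uv[1]-K[1,2])/K[1,1]]); r=np.hypot(*d)
    v=np.array([*(d/max(r,1e-9)*np.sin(r)),np.cos(r)]); T=c["T_tool_cam"]
    o=c["p"]+c["Rt"]@T[:3,3]; v=c["Rt"]@T[:3,:3]@v
    return o+v*(z-o[2])/v[2]
def wproj(c,X):
    T=c["T_tool_cam"]; x=c["Rt"].T@(np.asarray(X,float)-c["p"]); v=T[:3,:3].T@(x-T[:3,3])
    r=np.arctan2(np.hypot(v[0],v[1]),v[2]); K=c["camera_matrix"]; n=v[:2]/np.hypot(v[0],v[1])*r
    return np.array([K[0,2]+K[0,0]*n[0],K[1,2]+K[1,1]*n[1]])
E
python3 - <<'E'
from h import *
np.set_printoptions(precision=2,suppress=True)
c=wrist(); cv2.imwrite("pics/w1.png",c["img"]); s=arm.read_state()
print(s["t"],s["position"],s["ee_rot"],c["T_tool_cam"],c["camera_matrix"])
E
```

```text
1.45 [396.88 177.52 256.11] [-179.99   -0.02  166.15] [[  -0.     -0.96   -0.27   68.65]
 [   1.     -0.      0.      0.59]
 [  -0.     -0.27    0.96 -118.23]
 [   0.      0.      0.      1.  ]] [[325.19   0.   281.53]
 [  0.   325.19 212.34]
 [  0.     0.     1.  ]]
```

View pics/w1.png

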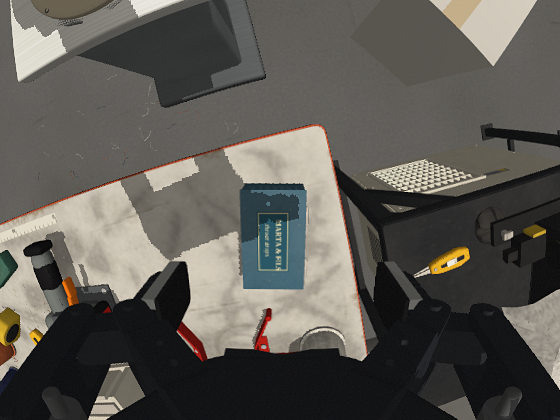

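The wrist view shows the tin lid from (240,184) to (308,290), the wing tips at about (267,312) and (195,345), and the scanner grip with its orange trigger at (70,290). I'll measure the tin from here and cross-check the wings and box in the top and scene views.

```bash
python3 - <<'E'
from h import *
np.set_printoptions(precision=1,suppress=True)
c=wrist(); im=c["img"]
m=mask(im,(92,70,20),(115,255,255)); m[:, :225]=0; m[:,320:]=0; m[:170]=0;m[305:]=0
cs,_=cv2.findContours(m,cv2.RETR_EXTERNAL,cv2.CHAIN_APPROX_NONE); k=max(cs,key=cv2.contourArea)[:,0]
P=np.array([wray(c,p,42)[:2] for p in k]).astype(np.float32)
r=cv2.minAreaRect(P); print("wrist tin",r,cv2.boxPoints(r))
def red(im): return mask(im,(0,130,40),(9,255,255))|mask(im,(171,130,40),(180,255,255))
t=camera("top"); s=camera("scene")
# wing tips: front-most red in top
R=red(t["img"]); 
for n,(x0,x1) in {"L":(178,205),"R":(222,245)}.items():
    ys,xs=np.nonzero(R[185:220,x0:x1]); ys+=185; xs+=x0; i=ys>=ys.max()-1
    p=(xs[i].mean(),ys.max()+.3); print("wing",n,p,ray(t,p,20)[:2], len(ys))
    for y in range(186,216,3):
        q=xs[ys==y]; 
        if len(q): print("   ",y,q.min(),q.max(),ray(t,(q.mean(),y),22)[:2])
g=cv2.resize(s["img"][110:280,130:320],None,fx=3.2,fy=3.2,interpolation=cv2.INTER_CUBIC); cv2.imwrite("pics/sz.png",g)
E
```

```text
wrist tin ((448.53863525390625, 154.35008239746094), (69.13716888427734, 122.79643249511719), 75.62794494628906) [[380.5 136.1]
 [499.4 105.6]
 [516.6 172.6]
 [397.6 203.1]]
wing L (np.float64(184.0), np.float64(206.3)) [556.9 115.7] 39
    189 192 195 [603.6  90.7]
    192 193 193 [595.4  91.9]
    195 191 192 [587.2  95.8]
    198 189 189 [579.1 102.3]
    201 187 187 [570.9 107.5]
    204 185 185 [562.8 112.7]
wing R (np.float64(232.66666666666666), np.float64(211.3)) [541.8 -14.9] 44
    186 226 232 [610.7  -6.5]
    192 226 231 [594.2  -5. ]
    195 227 227 [586.1   0.3]
    198 228 228 [577.8  -2.4]
    201 229 229 [569.6  -5.2]
    210 232 233 [545.  -14.7]
```

View pics/sz.png

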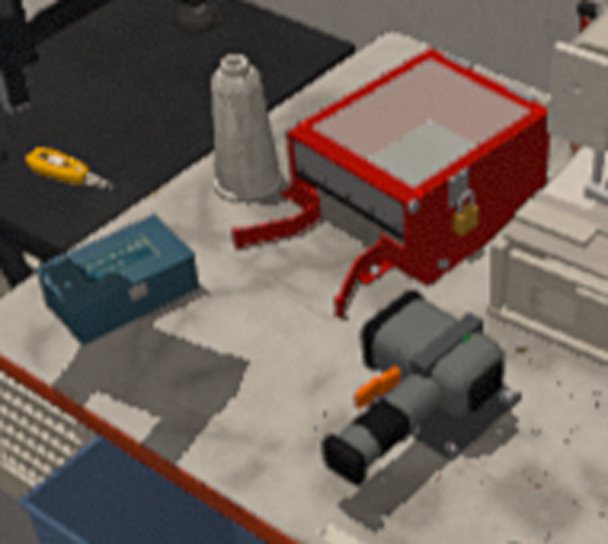

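The zoomed scene view agrees with the top view: the wings splay from the mouth with tips at (238,238) and (342,310), the flap is shut, and the trigger is at (378,385). From the top view, the wing tips are 131.5 mm apart and centred on (549,50). That gives box yaw −6.6° and an origin near (628,42). Next I descend on the tail half of the tin.

Emit:
send_rows:
  grip: [1,1,1,1,1]
  travel:
    - [0.2,-0.15,-0.8]
    - [0.2,-0.15,-0.8]
    - [0.2,-0.15,-0.8]
    - [0.2,-0.15,-0.8]
    - [0,0,-0.8]
  rotation:
    - [0,0,0]
    - [0,0,0]
    - [0,0,0]
    - [0,0,0]
    - [0,0,0]

```text
t: 2.02
position: [420.6, 161.1, 135.3]
ee_rot: [180.0, 0.0, 166.3]
force: [0.4, -0.4, -0.7]
opening: 85.3
grasp_force: 0.0
```

```bash
python3 - <<'E'
from h import *
np.set_printoptions(precision=1,suppress=True)
c=wrist(); im=c["img"]; print(c["p"])
m=mask(im,(92,70,20),(115,255,255)); m[:, :150]=0; m[:,400:]=0
cs,_=cv2.findContours(m,cv2.RETR_EXTERNAL,cv2.CHAIN_APPROX_NONE); k=max(cs,key=cv2.contourArea)[:,0]
print(k.min(0),k.max(0))
P=np.array([wray(c,p,42)[:2] for p in k]); th=np.radians(-14); d=np.array([np.cos(th),np.sin(th)]); n=np.array([-d[1],d[0]])
a=(P-c["p"][:2])@d; b=(P-c["p"][:2])@n
print("lateral",b.min(),b.max(),"along",a.min(),a.max())
for lo in range(-60,70,15):
    i=(a>lo)&(a<lo+15); print(lo,b[i].min() if i.any() else None,b[i].max() if i.any() else None)
cv2.imwrite("pics/w2.png",im)
E
```

```text
[420.6 161.1 135.3]
[230 179] [332 333]
lateral -34.96254245447075 34.79831712323757 along -32.35916272489198 90.32794775634841
-60 None None
-45 -29.008867605756464 29.42512412059288
-30 -34.22464831970746 34.751504907002115
-15 -34.381472360995495 34.78216729804149
0 -34.50211651739597 34.6120714401234
15 -34.59819645854823 34.51761571063786
30 -34.72497217863121 34.66540785285292
45 -34.80351977904388 34.79831712323757
60 -34.96254245447075 34.53680799306566
```

View pics/w2.png

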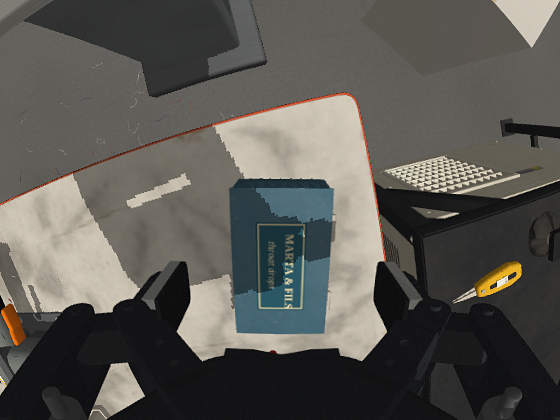

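The tin is centred within 0.3 mm between the fingers, with its lid spanning columns 230–332, and its front edge is 90 mm ahead of the TCP. I'll go down and close.

Emit:
send_rows:
  grip: [1,1,1,1,1]
  travel:
    - [0,0,-0.8]
    - [0,0,-0.8]
    - [0,0,-0.8]
    - [0,0,-0.4]
    - [0,0,-0.4]
  rotation:
    - [0,0,0]
    - [0,0,0]
    - [0,0,0]
    - [0,0,0]
    - [0,0,0]

```text
t: 2.48
position: [419.8, 161.6, 39.9]
ee_rot: [-180.0, -0.0, 166.3]
force: [-0.2, -0.0, 1.1]
opening: 85.4
grasp_force: 0.0
```

Emit:
send_rows:
  grip: [0.6,0.4,0.2,0.2,0.2]
  travel:
    - [0,0,0]
    - [0,0,0]
    - [0,0,0]
    - [0,0,0]
    - [0,0,0]
  rotation:
    - [0,0,0]
    - [0,0,0]
    - [0,0,0]
    - [0,0,0]
    - [0,0,0]

```text
t: 2.9
position: [420.4, 161.0, 40.9]
ee_rot: [180.0, 0.0, 166.2]
force: [0.1, -0.5, -2.8]
opening: 67.6
grasp_force: 67.8
```

Emit:
send_rows:
  grip: [0.2,0.2,0.2,0.2,0.2]
  travel:
    - [0.11,-0.33,0]
    - [0.11,-0.33,0]
    - [0.11,-0.33,0]
    - [0.11,-0.33,0]
    - [0.11,-0.33,0]
  rotation:
    - [0,0,0.15]
    - [0,0,0.15]
    - [0,0,0.15]
    - [0,0,0.15]
    - [0,0,0.15]

```text
t: 3.32
position: [437.1, 110.9, 40.7]
ee_rot: [180.0, 0.0, 170.0]
force: [-0.7, 0.0, -0.9]
opening: 67.8
grasp_force: 68.1
```

Emit:
send_rows:
  grip: [0.2,0.2,0.2,0.2,0.2]
  travel:
    - [0.11,-0.33,0]
    - [0.11,-0.33,0]
    - [0.11,-0.33,0]
    - [0.11,-0.33,0]
    - [0.11,-0.33,0]
  rotation:
    - [0,0,0.15]
    - [0,0,0.15]
    - [0,0,0.15]
    - [0,0,0.15]
    - [0,0,0.15]

```text
t: 3.73
position: [453.5, 61.4, 40.7]
ee_rot: [180.0, 0.0, 173.8]
force: [-0.6, 0.5, -1.7]
opening: 67.9
grasp_force: 68.1
```

```bash
python3 - <<'E'
from h import *
np.set_printoptions(precision=1,suppress=True)
s=arm.read_state(); print(s["t"],s["position"],s["ee_rot"],s["force"],s["opening"])
t=camera("top"); sc=camera("scene"); cv2.imwrite("pics/raw_t.png",t["img"])
a=cv2.resize(t["img"][165:265,165:265],(560,560),interpolation=cv2.INTER_CUBIC)
cv2.imwrite("pics/t3.png",a)
E
```

```text
3.7333 [453.5  61.4  40.7] [180.    0.  173.8] [-0.6  0.5 -1.7] 67.92621334168649
```

View pics/t3.png

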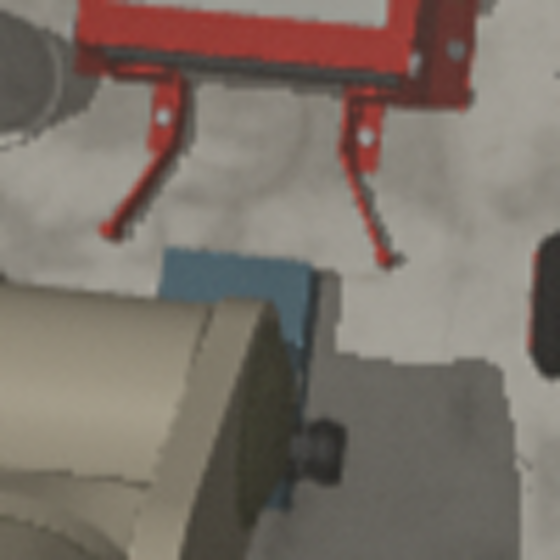

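The zoomed top view shows the tin's front edge from (163,247) to (312,262), the wing tips at (108,230) and (387,258), and the straight wings' inner edges at x≈182 and x≈345. I'll convert these to the box frame.

```bash
python3 - <<'E'
from h import *
np.set_printoptions(precision=1,suppress=True)
t=camera("top"); im=t["img"]
B=np.array([628,41.8]); th=np.radians(-6.6); d=np.array([np.cos(th),np.sin(th)]); n=np.array([-d[1],d[0]])
f=lambda p,z:np.array([(ray(t,p,z)[:2]-B)@d,(ray(t,p,z)[:2]-B)@n])
m=mask(im,(92,60,20),(118,255,255)); 
k=np.array([f((x,y),42) for y,x in zip(*np.nonzero(m)) if 185<x<230 and 205<y<245])
print("tin blue: front",np.percentile(k[:,0],[97,100]))
for lo in range(-130,-80,8):
    i=(k[:,0]>=lo)&(k[:,0]<lo+8)
    if i.any(): print(lo,k[i,1].min(),k[i,1].max())
u=lambda a,b:(a/5.6+165-.4,b/5.6+165-.4)
for nm,a,b,z in [("tinFL",163,247,42),("tinFR",312,262,42),("tipL",108,232,22),("tipR",387,261,22),("inL",184,140,22),("inL",186,100,22),("inR",345,150,22),("inR",347,110,22),("roofFL",78,70,81),("roofFR",410,97,81),]: print(nm,f(u(a,b),z))
E
```

```text
tin blue: front [-87.8 -86.9]
-130 -35.29440869279162 -32.692737797284224
-122 -34.96518040199233 -29.097443667225473
-114 -36.91051308991606 19.500199688667728
-106 -35.593070692146725 28.375192754359258
-98 -36.883744055882175 29.433322564267925
-90 -36.55379344457623 27.17398897396236
tinFL [-85.8  33.6]
tinFR [-85.6 -36.8]
tipL [-78.7  65.2]
tipR [-78.9 -69.3]
inL [-30.4  35. ]
inL [-10.8  36.6]
inR [-27.3 -42.7]
inR [ -7.7 -41.2]
roofFL [-13.4  74.6]
roofFR [-10.2 -78.2]
```

Emit:
send_rows:
  grip: [0.2,0.2,0.2,0.2,0.2]
  travel:
    - [0.26,-0.05,0]
    - [0.26,-0.04,0]
    - [0.26,-0.03,0]
    - [0.26,-0.03,0]
    - [0.26,-0.03,0]
  rotation:
    - [0,0,0]
    - [0,0,0]
    - [0,0,0]
    - [0,0,0]
    - [0,0,0]

```text
t: 4.3
position: [491.8, 57.2, 40.7]
ee_rot: [180.0, -0.1, 173.7]
force: [-6.0, 1.5, 7.0]
opening: 67.9
grasp_force: 69.4
```

Emit:
send_rows:
  grip: [0.2,0.2,0.2,0.2,0.2]
  travel:
    - [0.2,-0.02,0]
    - [0.2,-0.02,0]
    - [0.2,-0.02,0]
    - [0.1,-0.01,0]
    - [0,0,0]
  rotation:
    - [0,0,0]
    - [0,0,0]
    - [0,0,0]
    - [0,0,0]
    - [0,0,0]

```text
t: 4.72
position: [513.5, 54.9, 40.7]
ee_rot: [180.0, 0.0, 173.7]
force: [-2.1, 0.7, 4.9]
opening: 68.0
grasp_force: 68.9
```

```bash
python3 - <<'E'
from h import *
np.set_printoptions(precision=1,suppress=True)
s=arm.read_state(); print(s["t"],s["position"],s["ee_rot"],s["force"],s["opening"])
t=camera("top"); 
cv2.imwrite("pics/t4.png",cv2.resize(t["img"][165:265,165:265],(560,560),interpolation=cv2.INTER_CUBIC))
E
```

```text
4.7167 [513.5  54.9  40.7] [180.    0.  173.7] [-2.1  0.7  4.9] 68.04146563309838
```

View pics/t4.png

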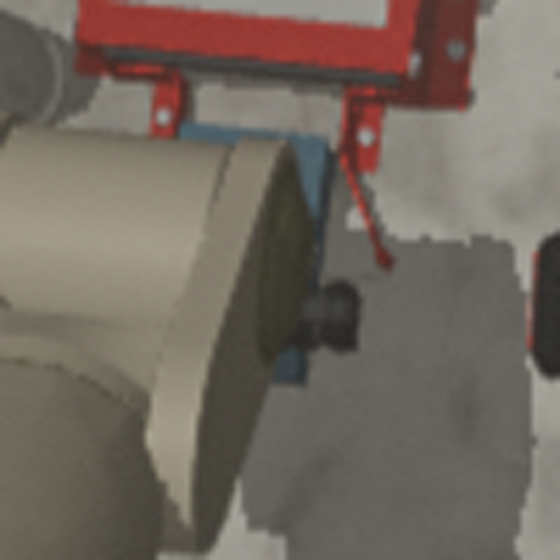

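The tin's front (edge from (180,122) to (328,137)) is now between the straight parts of the wings, with about 25 mm to go. I'll do 19 mm more.

Emit:
send_rows:
  grip: [0.2,0.2,0.2,0.2,0.2]
  travel:
    - [0.16,-0.02,0]
    - [0.16,-0.02,0]
    - [0.16,-0.02,0]
    - [0.13,-0.01,0]
    - [0,0,0]
  rotation:
    - [0,0,0]
    - [0,0,0]
    - [0,0,0]
    - [0,0,0]
    - [0,0,0]

```text
t: 5.18
position: [531.8, 52.6, 40.7]
ee_rot: [-180.0, -0.0, 173.7]
force: [-1.7, 0.3, 5.8]
opening: 68.0
grasp_force: 69.1
```

Emit:
send_rows:
  grip: [0.6,1,1,1,1]
  travel:
    - [0,0,0]
    - [0,0,0]
    - [0,0,0]
    - [0,0,0]
    - [0,0,0.3]
  rotation:
    - [0,0,0]
    - [0,0,0]
    - [0,0,0]
    - [0,0,0]
    - [0,0,0]

```text
t: 5.6
position: [530.7, 52.3, 48.2]
ee_rot: [180.0, -0.2, 173.7]
force: [-0.6, 0.2, -0.2]
opening: 85.6
grasp_force: 0.0
```

Emit:
send_rows:
  grip: [1,1,1,1,1]
  travel:
    - [0,0,0.8]
    - [0,0,0.9]
    - [0,0,0.9]
    - [-0.3,-0.3,0.9]
    - [-0.5,-0.7,0.9]
  rotation:
    - [0,0,0]
    - [0,0,0]
    - [0,0,0]
    - [0,0,0]
    - [0,0,0]

```text
t: 6.02
position: [507.7, 23.1, 183.2]
ee_rot: [180.0, 0.1, 173.9]
force: [1.2, -0.9, 0.4]
opening: 85.3
grasp_force: 0.0
```

Emit:
send_rows:
  grip: [1,1,1,1,1]
  travel:
    - [-0.8,-1,0.5]
    - [-0.8,-1,0.5]
    - [-0.8,-1,0]
    - [-0.8,-1,0]
    - [-0.4,-0.9,0]
  rotation:
    - [0,0,0]
    - [0,0,0]
    - [0,0,0]
    - [0,0,0]
    - [0,0,0]

```text
t: 6.43
position: [397.4, -125.8, 212.2]
ee_rot: [-180.0, 0.0, 173.7]
force: [0.1, 0.1, 0.0]
opening: 85.3
grasp_force: 0.0
```

Emit:
send_rows:
  grip: [1,1,1,1,1]
  travel:
    - [0,-0.5,0]
    - [0,0,0]
    - [0,0,0]
    - [0,0,0]
    - [0,0,0]
  rotation:
    - [0,0,0]
    - [0,0,0]
    - [0,0,0]
    - [0,0,0]
    - [0,0,0]

```text
t: 6.85
position: [399.8, -138.9, 211.4]
ee_rot: [180.0, -0.0, 173.8]
force: [0.0, 0.3, 0.3]
opening: 85.6
grasp_force: 0.0
```

```bash
python3 - <<'E'
from h import *
np.set_printoptions(precision=1,suppress=True)
s=arm.read_state(); print(s["t"],s["position"],s["ee_rot"],s["qpos"])
c=wrist(); t=camera("top")
z=cv2.resize(t["img"][160:260,165:265],(420,420),interpolation=cv2.INTER_CUBIC)
v=np.hstack([c["img"][:420,0:380],z]); cv2.imwrite("pics/w5.png",v)
E
```

```text
6.85 [ 399.8 -138.9  211.4] [180.   -0.  173.8] [ -35.1    7.6  105.9    0.    66.4 -118.9]
```

View pics/w5.png

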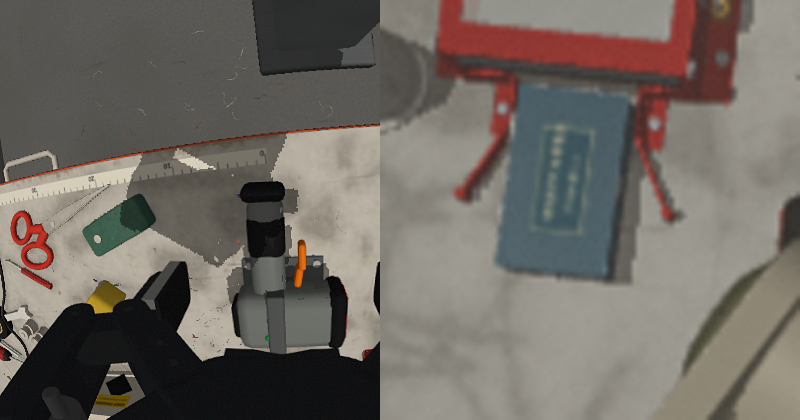

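Left (wrist view): the grip runs from its end cap at (263,190) to the neck at (269,275), the orange trigger lies at (294–306, 240–287), and the head at (232–347, 280–352). Right (top zoom): the tin sits straight between the wings, with its front edge from (515,83) to (635,97) just before the mouth. I'll compute both.

```bash
python3 - <<'E'
from h import *
np.set_printoptions(precision=1,suppress=True)
c=wrist(); t=camera("top"); im=c["img"]
o=mask(im,(8,150,100),(20,255,255)); o[:,:280]=0; o[:,320:]=0
ys,xs=np.nonzero(o); print("trig px",xs.min(),xs.max(),ys.min(),ys.max())
for y in range(242,288,6):
    q=xs[ys==y]; print(y,q.min(),q.max(),"inner",wray(c,(q.min(),y),64)[:2],"outer",wray(c,(q.max()+1,y),64)[:2])
g=cv2.cvtColor(im,cv2.COLOR_BGR2HSV)
for y in (190,210,220,230,240,265,270,275):
    row=im[y,225:300].astype(int); e=np.abs(np.diff(row.sum(1))); i=np.argsort(-e)[:5]+225
    L=sorted(i); print(y,L,e[np.array(L)-225])
for nm,p,z in [("capL",(241,190),55),("capR",(285,190),55),("headFL",(236,291),70),("headFR",(344,291),70),("headtop FL",(236,305),60),("headR",(347,315),60),("headL",(232,315),60)]: print(nm,wray(c,p,z)[:2])
m=mask(t["img"],(92,60,20),(118,255,255)); m[:,:185]=0;m[:,232:]=0;m[:175]=0;m[235:]=0
cs,_=cv2.findContours(m,cv2.RETR_EXTERNAL,cv2.CHAIN_APPROX_NONE); k=max(cs,key=cv2.contourArea)[:,0]
B=np.array([628,41.8]); th=np.radians(-6.6); d=np.array([np.cos(th),np.sin(th)]); n=np.array([-d[1],d[0]])
P=np.array([[(ray(t,p,42)[:2]-B)@d,(ray(t,p,42)[:2]-B)@n] for p in k],np.float32)
print("tin box frame",cv2.minAreaRect(P),P.min(0),P.max(0))
cv2.imwrite("pics/raw_w5.png",im)
E
```

```text
trig px 283 306 131 287
242 301 304 inner [ 434.  -124.9] outer [ 434.4 -121.4]
248 299 305 inner [ 439.5 -127.1] outer [ 440.2 -121. ]
254 299 305 inner [ 445.2 -127.6] outer [ 445.9 -121.4]
260 299 305 inner [ 451.  -128.1] outer [ 451.7 -121.9]
266 299 306 inner [ 456.9 -128.7] outer [ 457.7 -121.5]
272 296 303 inner [ 462.6 -131.9] outer [ 463.4 -124.7]
278 295 301 inner [ 468.6 -133.4] outer [ 469.3 -127. ]
284 294 301 inner [ 474.7 -134.9] outer [ 475.6 -127.5]
190 [np.int64(239), np.int64(240), np.int64(241), np.int64(284), np.int64(297)] [ 27 121  93 227 240]
210 [np.int64(245), np.int64(279), np.int64(282), np.int64(283), np.int64(297)] [ 65 121  48  78 226]
220 [np.int64(245), np.int64(246), np.int64(273), np.int64(283), np.int64(284)] [139  81  75 100 370]
230 [np.int64(245), np.int64(246), np.int64(247), np.int64(284), np.int64(290)] [ 73 118  41 296 266]
240 [np.int64(247), np.int64(284), np.int64(285), np.int64(291), np.int64(297)] [125 134 145 265 142]
265 [np.int64(240), np.int64(241), np.int64(287), np.int64(295), np.int64(298)] [ 78 224  77  88  76]
270 [np.int64(231), np.int64(242), np.int64(252), np.int64(285), np.int64(296)] [252 130  43 112  85]
275 [np.int64(227), np.int64(230), np.int64(242), np.int64(281), np.int64(295)] [ 83 138  88 121 111]
capL [ 384.2 -171.8]
capR [ 388.4 -134. ]
headFL [ 473.5 -188.1]
headFR [484.7 -89.6]
headtop FL [ 494.6 -193. ]
headR [519.1 -85.7]
headL [ 506. -199.]
tin box frame ((-64.09013366699219, -1.0166435241699219), (68.1625747680664, 111.4134292602539), 89.08930969238281) [-120.2  -35.8] [-8.2 32.2]
```

Emit:
send_rows:
  grip: [1,1,1,1,1]
  travel:
    - [0.3,-0.1,-0.5]
    - [0.3,-0.1,-0.5]
    - [0.3,-0.1,-0.6]
    - [0.3,-0.1,-0.6]
    - [0.3,-0.07,0]
  rotation:
    - [0,0,0.1]
    - [0,0,0.1]
    - [0,0,0.1]
    - [0,0,0.16]
    - [0,0,0]

```text
t: 7.47
position: [443.9, -153.1, 142.3]
ee_rot: [179.9, -0.3, 176.1]
force: [-0.8, 0.3, -0.4]
opening: 85.7
grasp_force: 0.0
```

Emit:
send_rows:
  grip: [1,1,1,1,1]
  travel:
    - [0,0,0]
    - [0,0,0]
    - [0,0,0]
    - [0,0,0]
    - [0,0,0]
  rotation:
    - [0,0,0]
    - [0,0,0]
    - [0,0,0]
    - [0,0,0]
    - [0,0,0]

```text
t: 7.88
position: [444.4, -153.9, 145.8]
ee_rot: [-180.0, 0.0, 176.0]
force: [-0.2, 0.5, -0.5]
opening: 85.6
grasp_force: 0.0
```

```bash
python3 - <<'E'
from h import *
np.set_printoptions(precision=1,suppress=True)
c=wrist(); im=c["img"]; print(c["p"],arm.read_state()["ee_rot"])
cv2.imwrite("pics/w6.png",im)
o=mask(im,(8,150,100),(20,255,255)); o[:170]=0; o[:,:285]=0; o[:,340:]=0
ys,xs=np.nonzero(o); print(xs.min(),xs.max(),ys.min(),ys.max())
for y in range(ys.min(),ys.max(),8):
    q=xs[ys==y]; print(y,q.min(),q.max(),wray(c,(q.max()+1,y),64)[:2])
E
```

```text
[ 444.4 -153.9  145.8] [-180.    0.  176.]
311 329 212 275
212 323 325 [ 433.7 -123.8]
220 320 329 [ 439.2 -121.3]
228 320 328 [ 444.6 -122.1]
236 317 328 [ 450.2 -122.2]
244 316 328 [ 455.9 -122.4]
252 315 324 [ 461.4 -125.2]
260 313 323 [ 467.2 -126. ]
268 311 321 [ 473.1 -127.5]
```

View pics/w6.png

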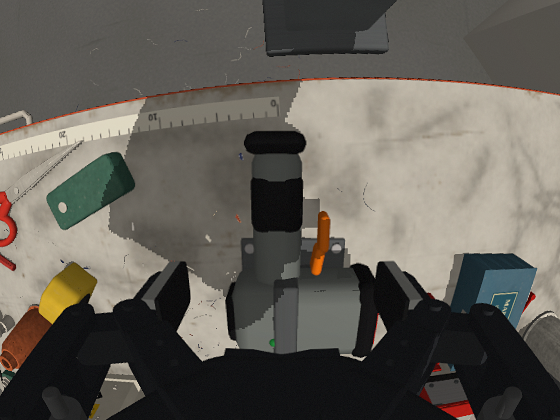

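The wrist view shows the grip at columns 255–299, the trigger's outer edge at column 329 and the jaw centre at column 281. The fingers straddle the grip and trigger with clearance on both sides. I'll descend, squeeze and release.

Emit:
send_rows:
  grip: [1,1,1,1,1]
  travel:
    - [0,0.04,-0.8]
    - [0,0,-0.8]
    - [0,0,-0.6]
    - [0,0,-0.4]
    - [0,0,-0.3]
  rotation:
    - [0,0,0]
    - [0,0,0]
    - [0,0,0]
    - [0,0,0]
    - [0,0,0]

```text
t: 8.35
position: [444.2, -152.5, 57.3]
ee_rot: [180.0, -0.1, 176.0]
force: [-0.0, -0.9, -0.5]
opening: 85.5
grasp_force: 0.0
```

Emit:
send_rows:
  grip: [0.7,0.5,0.3,0.2,0.15]
  travel:
    - [0,0,0]
    - [0,0,0]
    - [0,0,0]
    - [0,0,0]
    - [0,0,0]
  rotation:
    - [0,0,0]
    - [0,0,0]
    - [0,0,0]
    - [0,0,0]
    - [0,0,0]

```text
t: 8.77
position: [444.5, -152.1, 59.0]
ee_rot: [180.0, -0.0, 176.0]
force: [-2.0, 5.5, 4.7]
opening: 49.2
grasp_force: 2.9
```

Emit:
send_rows:
  grip: [0.05,0,-0.1,-0.2,-0.2]
  travel:
    - [0,0,0]
    - [0,0,0]
    - [0,0,0]
    - [0,0,0]
    - [0,0,0]
  rotation:
    - [0,0,0]
    - [0,0,0]
    - [0,0,0]
    - [0,0,0]
    - [0,0,0]

```text
t: 9.18
position: [444.3, -151.9, 59.5]
ee_rot: [179.9, -0.0, 176.1]
force: [-5.1, 6.4, 11.9]
opening: 42.4
grasp_force: 58.6
```

```bash
cat > tr.py <<'E'
from h import *
np.set_printoptions(precision=1,suppress=True)
c=wrist(); im=c["img"]; s=arm.read_state(); print(c["p"],s["opening"],s["grasp_force"],s["force"])
o=mask(im,(8,150,100),(20,255,255)); o[:150]=0; o[:,:285]=0; o[:,420:]=0
n,l,st,ce=cv2.connectedComponentsWithStats(o)
for i in range(1,n):
    if st[i,4]>15: print(st[i],ce[i],wray(c,ce[i],64)[:2])
ys,xs=np.nonzero(o)
for y in range(ys.min(),ys.max(),8):
    q=xs[ys==y]; 
    if len(q): print(y,q.min(),q.max(),wray(c,(q.max()+1,y),64)[:2])
E
python3 tr.py
```

```text
[ 444.3 -151.9   59.5] 42.09526542383014 58.546118438243866 [-5.9  7.  12.6]
[ 308  263   26   86 1337] [321.3 307.6] [ 449.4 -135.2]
263 313 316 [ 428.8 -136.5]
271 311 321 [ 432.4 -134.6]
279 309 323 [ 436.  -133.9]
287 309 326 [ 439.8 -132.7]
295 311 328 [ 443.6 -131.9]
303 314 330 [ 447.5 -131.1]
311 315 331 [ 451.5 -130.7]
319 315 331 [ 455.6 -130.7]
327 316 332 [ 459.9 -130.3]
335 317 332 [ 464.3 -130.2]
343 318 333 [ 468.9 -129.7]
```

The trigger's free end moved about 11.5 mm inward and the jaws stopped at 42 mm with 58 N, so it was squeezed fully. Now I release and lift off.

Emit:
send_rows:
  grip: [0.2,0.5,0.8,1,1]
  travel:
    - [0,0,0]
    - [0,0,0]
    - [0,0,0]
    - [0,0,0]
    - [0,0,0]
  rotation:
    - [0,0,0]
    - [0,0,0]
    - [0,0,0]
    - [0,0,0]
    - [0,0,0]

```text
t: 9.65
position: [444.8, -153.0, 58.6]
ee_rot: [-180.0, 0.0, 176.0]
force: [-0.6, -0.0, -0.5]
opening: 85.5
grasp_force: 0.0
```

Emit:
send_rows:
  grip: [1,1,1,1,1]
  travel:
    - [0,0,0]
    - [0,0,0.5]
    - [0,0,0.8]
    - [0,0,0.9]
    - [0,0,0.9]
  rotation:
    - [0,0,0]
    - [0,0,0]
    - [0,0,0]
    - [0,0,0]
    - [0,0,0]

```text
t: 10.07
position: [444.3, -152.7, 152.4]
ee_rot: [180.0, -0.0, 176.0]
force: [0.4, -0.3, 0.3]
opening: 85.4
grasp_force: 0.0
```

```bash
python3 tr.py
```

```text
[ 444.3 -152.7  152.4] 85.62447386574833 0.0 [ 3.  -2.   5.3]
[309 210  18  62 562] [318.4 241.8] [ 456.1 -127.5]
210 322 323 [ 433.9 -123. ]
218 317 326 [ 439.6 -121.2]
226 317 325 [ 445.1 -122. ]
234 317 325 [ 450.8 -122.2]
242 317 325 [ 456.6 -122.3]
250 313 321 [ 462.3 -125.2]
258 310 320 [ 468.3 -126.1]
266 309 318 [ 474.3 -127.7]
```

Emit:
send_rows:
  grip: [0.6,0.2,-0.3,-0.3,-0.3]
  travel:
    - [0,0.9,0]
    - [0,0.9,0]
    - [0,0.9,0]
    - [0,0.9,0]
    - [0,0.9,0]
  rotation:
    - [0,0,-0.06]
    - [0,0,-0.06]
    - [0,0,-0.06]
    - [0,0,-0.06]
    - [0,0,-0.06]

```text
t: 10.53
position: [444.4, -16.6, 151.3]
ee_rot: [-180.0, 0.0, 174.5]
force: [0.8, 0.6, -0.2]
opening: 30.1
grasp_force: 0.0
```

Emit:
send_rows:
  grip: [-0.3,-0.3,-0.3,-0.3,-0.3]
  travel:
    - [0,0.9,0]
    - [0,0.9,0]
    - [0,0.7,0]
    - [0,0,0]
    - [0,0,0]
  rotation:
    - [0,0,-0.06]
    - [0,0,-0.06]
    - [0,0,-0.06]
    - [-0.115,-0.99,0]
    - [-0.115,-0.99,0]

```text
t: 10.95
position: [445.1, 58.2, 151.3]
ee_rot: [-179.9, 10.2, 173.7]
force: [-0.2, -0.6, 0.6]
opening: 29.7
grasp_force: 0.0
```

Emit:
send_rows:
  grip: [-0.3,-0.3,-0.3,-0.3,-0.3]
  travel:
    - [0,0,0]
    - [0,0,0]
    - [0,0,0]
    - [0,0,0]
    - [0,0,0]
  rotation:
    - [-0.115,-0.99,0]
    - [-0.115,-0.99,0]
    - [-0.115,-0.99,0]
    - [-0.115,-0.99,0]
    - [-0.115,-0.99,0]

```text
t: 11.37
position: [444.5, 57.2, 151.8]
ee_rot: [-179.8, 35.2, 173.7]
force: [1.2, 0.7, -0.2]
opening: 30.1
grasp_force: 0.0
```

Emit:
send_rows:
  grip: [-0.3,-0.3,-0.3,-0.3,-0.3]
  travel:
    - [0,0,0]
    - [0,0,0]
    - [0,0,0]
    - [0,0,0]
    - [0,0,0]
  rotation:
    - [-0.115,-0.99,0]
    - [-0.115,-0.99,0]
    - [-0.115,-0.99,0]
    - [0,0,0]
    - [0,0,0]

```text
t: 11.78
position: [446.4, 61.2, 158.5]
ee_rot: [179.5, 42.1, 173.7]
force: [0.2, -0.1, 0.2]
opening: 30.2
grasp_force: 0.0
```

```bash
cat > tin.py <<'E'
from h import *
np.set_printoptions(precision=1,suppress=True)
B=np.array([628,41.8]); th=np.radians(-6.6); d=np.array([np.cos(th),np.sin(th)]); n=np.array([-d[1],d[0]])
s=arm.read_state(); R=Ro.from_euler("xyz",s["ee_rot"],degrees=True).as_matrix()
p=s["position"]; print(s["t"],p,"box",(p[:2]-B)@d,(p[:2]-B)@n,"zt",R[:,2],"yt",R[:,1],s["force"],s["opening"])
t=camera("top")
m=mask(t["img"],(92,50,20),(118,255,255)); m[:,:180]=0;m[:,240:]=0;m[:105]=0;m[238:]=0
cs,_=cv2.findContours(m,cv2.RETR_EXTERNAL,cv2.CHAIN_APPROX_NONE); k=max(cs,key=cv2.contourArea)[:,0]
P=np.array([[(ray(t,q,42)[:2]-B)@d,(ray(t,q,42)[:2]-B)@n] for q in k],np.float32)
print("blue",len(k),cv2.minAreaRect(P),P.min(0),P.max(0))
E
python3 tin.py
```

```text
11.7833 [446.4  61.2 158.5] box -182.65880433715728 -1.5624700534895197 zt [ 0.7 -0.1 -0.7] yt [0.1 1.  0. ] [ 0.2 -0.1  0.2] 30.23555323285562
blue 132 ((-65.49636840820312, -1.8779220581054688), (68.86430358886719, 115.02899932861328), 89.77254486083984) [-123.1  -36.5] [-8.  32.5]
```

```bash
python3 -c "
from h import *
np.set_printoptions(precision=1,suppress=True)
print(arm.read_state()['qpos'])"
```

```text
[  -8.1    3.6  131.7   33.2    3.2 -124.6]
```

At 42° tilt joint 5 is almost at its lower limit because the arm is folded here. So I'll start the push at about 30° tilt and tilt further when the arm is stretched out.

Emit:
send_rows:
  grip: [-0.3,-0.3,-0.3,-0.3,-0.3]
  travel:
    - [0,0,0]
    - [0,0,-0.5]
    - [0,0,-0.7]
    - [0,0,-0.7]
    - [0,0,-0.7]
  rotation:
    - [0.09,0.8,0]
    - [0.09,0.8,0]
    - [0.09,0.8,0]
    - [0,0,0]
    - [0,0,0]

```text
t: 12.25
position: [447.5, 64.7, 90.6]
ee_rot: [178.6, 32.3, 173.8]
force: [-0.4, -0.4, 0.3]
opening: 29.6
grasp_force: 0.0
```

Emit:
send_rows:
  grip: [-0.3,-0.3,-0.3,-0.3,-0.3]
  travel:
    - [0,0,-0.6]
    - [0,0,-0.5]
    - [0,0,-0.4]
    - [0,0,0]
    - [0,0,0]
  rotation:
    - [0,0,0]
    - [0,0,0]
    - [0,0,0]
    - [0,0,0]
    - [0,0,0]

```text
t: 12.67
position: [449.5, 67.9, 78.5]
ee_rot: [177.9, 32.5, 173.8]
force: [0.0, -0.1, -0.6]
opening: 30.0
grasp_force: 0.0
```

```bash
python3 -c "
from h import *
np.set_printoptions(precision=1,suppress=True)
s=arm.read_state();print(s['qpos'],s['ee_rot'])";python3 tin.py
```

```text
[  -7.8   16.   129.7   58.9    3.5 -150.2] [177.9  32.5 173.8]
12.6667 [449.5  67.9  78.5] box -180.27505674029507 5.387546814213681 zt [ 0.5 -0.  -0.8] yt [0.1 1.  0. ] [ 0.  -0.1 -0.6] 30.029332114324767
blue 133 ((-65.28640747070312, -1.7484245300292969), (68.55762481689453, 115.51341247558594), 89.85298156738281) [-123.1  -36.1] [-7.5 32.5]
```

```bash
python3 - <<'E'
import numpy as np
L1,L2,a,d,h=474,396.6,-19,195,95
def q(X,Y,z,T):
    r=np.hypot(X,Y); rho=np.sqrt(r*r-116.5**2); T=np.radians(T)
    rw=rho-d*np.sin(T)-a; zw=z+d*np.cos(T)-h
    D=np.hypot(rw,zw); c3=(D*D-L1**2-L2**2)/(2*L1*L2)
    if abs(c3)>1: return None
    q3=np.arccos(c3); q2=np.arctan2(rw,zw)-np.arctan2(L2*np.sin(q3),L1+L2*np.cos(q3))
    return [round(float(np.degrees(v))) for v in (q2,q3)]+[round(180-np.degrees(T+q2+q3))]
print(q(400,-139,211,0),q(531.8,52.6,40.7,0))
B=np.array([628,41.8]);u=np.array([.9934,-.1149])
for bx in (-180,-143,-110,-80,-60,-40,-20,0,10):
    p=B+bx*u; print(bx,[(T,q(*p,36,T)) for T in (0,10,20,30,40,50)])
E
```

```text
[8, 106, 66] [31, 101, 48]
-180 [(0, [24, 114, 42]), (10, [21, 119, 29]), (20, [20, 125, 16]), (30, [19, 130, 1]), (40, [19, 135, -14]), (50, [22, 139, -31])]
-143 [(0, [27, 108, 44]), (10, [25, 114, 31]), (20, [23, 119, 18]), (30, [22, 124, 4]), (40, [22, 129, -11]), (50, [24, 133, -28])]
-110 [(0, [30, 103, 47]), (10, [28, 109, 34]), (20, [26, 114, 20]), (30, [25, 119, 6]), (40, [25, 124, -9]), (50, [26, 129, -25])]
-80 [(0, [33, 98, 49]), (10, [30, 104, 36]), (20, [28, 110, 22]), (30, [27, 115, 8]), (40, [27, 120, -7]), (50, [28, 124, -22])]
-60 [(0, [35, 95, 50]), (10, [32, 101, 37]), (20, [30, 106, 24]), (30, [29, 112, 10]), (40, [29, 117, -5]), (50, [30, 121, -21])]
-40 [(0, [37, 91, 52]), (10, [34, 97, 39]), (20, [32, 103, 25]), (30, [30, 109, 11]), (40, [30, 114, -4]), (50, [31, 118, -19])]
-20 [(0, [39, 87, 54]), (10, [36, 94, 41]), (20, [33, 100, 27]), (30, [32, 105, 13]), (40, [32, 110, -2]), (50, [32, 115, -17])]
0 [(0, [41, 83, 56]), (10, [38, 90, 42]), (20, [35, 96, 29]), (30, [34, 102, 14]), (40, [33, 107, 0]), (50, [34, 112, -16])]
10 [(0, [42, 81, 57]), (10, [39, 88, 43]), (20, [36, 94, 29]), (30, [35, 100, 15]), (40, [34, 106, 0]), (50, [35, 110, -15])]
```

Reaching 50° would need a wrist flip. About 36° with nearly shut fingers clears the lintel and roof by about 4 mm at the final depth. I'll start pushing at 10° and then tilt to 36° further out.

```bash
cat > go.py <<'E'
import sys
from h import *
np.set_printoptions(precision=3,suppress=True)
B=np.array([628,41.8]); th=np.radians(-6.6); d=np.array([np.cos(th),np.sin(th)]); n=np.array([-d[1],d[0]])
bx,by,z,T=map(float,sys.argv[1:])
s=arm.read_state(); R=Ro.from_euler("xyz",s["ee_rot"],degrees=True)
D=Ro.from_rotvec(np.radians(-T)*np.array([n[0],n[1],0]))*Ro.from_euler("xyz",[180,0,173.4],degrees=True)
print("rot units",(D*R.inv()).as_rotvec(degrees=True)/5,"travel units",(np.array([*(B+bx*d+by*n),z])-s["position"])/30, s["qpos"].round(0),"now box",(s["position"][:2]-B)@d,(s["position"][:2]-B)@n,s["force"].round(1))
E
python3 go.py -175 -1.5 36 10
```

```text
rot units [ 0.112  4.526 -0.233] travel units [ 0.146 -0.249 -1.425] [  -8.   16.  130.   59.    3. -150.] now box -180.207713014041 5.402922997777855 [ 0.9  0.2 -0.2]
```

Emit:
send_rows:
  grip: [-0.7,-0.7,-0.7,-0.7,-0.7]
  travel:
    - [0,-0.05,0]
    - [0,-0.05,0]
    - [0,-0.05,0]
    - [0,-0.05,0]
    - [0,-0.05,0]
  rotation:
    - [0.02,0.9,-0.05]
    - [0.02,0.9,-0.05]
    - [0.02,0.9,-0.05]
    - [0.02,0.9,-0.05]
    - [0.02,0.9,-0.05]

```text
t: 13.13
position: [452.2, 72.0, 79.7]
ee_rot: [177.0, 20.6, 173.8]
force: [-0.3, -0.1, -0.7]
opening: 12.7
grasp_force: 0.0
```

Emit:
send_rows:
  grip: [-0.7,-0.7,-0.7,-0.7,-0.7]
  travel:
    - [0,0,-0.4]
    - [0,0,-0.4]
    - [0,0,-0.4]
    - [0,0,-0.2]
    - [0,0,0]
  rotation:
    - [0,0,0]
    - [0,0,0]
    - [0,0,0]
    - [0,0,0]
    - [0,0,0]

```text
t: 13.55
position: [452.5, 72.9, 36.8]
ee_rot: [176.8, 20.7, 173.8]
force: [0.1, 1.0, -0.2]
opening: 13.1
grasp_force: 0.0
```

```bash
python3 go.py -140 -1.5 36 10
```

```text
rot units [-0.374  2.203 -0.248] travel units [ 1.209 -0.549 -0.028] [  -7.   23.  124.   16.   13. -107.] now box -177.92407920299897 10.702297373494567 [ 0.1  1.  -0.2]
```

Emit:
send_rows:
  grip: [-0.7,-0.7,-0.7,-0.7,-0.7]
  travel:
    - [0,-0.14,0]
    - [0,-0.14,0]
    - [0,-0.13,0]
    - [0,0,0]
    - [0,0,0]
  rotation:
    - [-0.12,0.73,-0.08]
    - [-0.12,0.73,-0.08]
    - [-0.12,0.73,-0.08]
    - [0,0,0]
    - [0,0,0]

```text
t: 13.97
position: [453.5, 60.6, 38.2]
ee_rot: [179.9, 10.3, 173.4]
force: [-1.3, 1.0, 0.1]
opening: 12.7
grasp_force: 0.0
```

```bash
python3 go.py -145 -1.5 36 10
```

```text
rot units [-0.013  0.068 -0.009] travel units [ 1.01  -0.122 -0.072] [ -7.  25. 117.   0.  28. -91.] now box -175.51650731873409 -1.3564679643333202 [-1.3  1.   0.1]
```

Emit:
send_rows:
  grip: [-0.7,-0.7,-0.7,-0.7,-0.7]
  travel:
    - [0.25,-0.03,-0.02]
    - [0.25,-0.03,-0.02]
    - [0.25,-0.03,0]
    - [0.2,-0.02,0]
    - [0.1,-0.01,0]
  rotation:
    - [0,0,0]
    - [0,0,0]
    - [0,0,0]
    - [0,0,0]
    - [0,0,0]

```text
t: 14.38
position: [485.5, 57.0, 36.4]
ee_rot: [179.9, 10.2, 173.4]
force: [-0.7, -0.7, 0.2]
opening: 12.8
grasp_force: 0.0
```

Emit:
send_rows:
  grip: [-0.7,-0.7,-0.7,-0.7,-0.7]
  travel:
    - [0.08,-0.01,0]
    - [0.08,-0.01,0]
    - [0.08,-0.01,0]
    - [0.08,-0.01,0]
    - [0.08,-0.01,0]
  rotation:
    - [0,0,0]
    - [0,0,0]
    - [0,0,0]
    - [0,0,0]
    - [0,0,0]

```text
t: 14.8
position: [496.0, 55.8, 36.2]
ee_rot: [179.9, 10.1, 173.4]
force: [-4.8, 0.7, 2.6]
opening: 12.8
grasp_force: 2.3
```

```bash
python3 go.py -60 -1.5 36 10; python3 tin.py
```

```text
rot units [-0.025  0.016 -0.011] travel units [ 2.409 -0.286 -0.008] [ -7.  29. 110.   0.  31. -91.] now box -132.77121202550677 -1.2700663868125823 [-4.8  0.7  2.6]
14.8 [496.   55.8  36.2] box -132.77121202550677 -1.2700663868125823 zt [ 0.2 -0.  -1. ] yt [0.1 1.  0. ] [-4.8  0.7  2.6] 12.827627485870416
blue 125 ((-58.0206184387207, -1.8366165161132812), (107.68919372558594, 68.69515991210938), 0.07695844769477844) [-111.8  -36.3] [-4.2 32.6]
```

Emit:
send_rows:
  grip: [-0.7,-0.7,-0.7,-0.7,-0.7]
  travel:
    - [0.1,-0.01,0]
    - [0.12,-0.015,0]
    - [0.14,-0.016,0]
    - [0.14,-0.017,0]
    - [0.14,-0.017,0]
  rotation:
    - [0,0,0]
    - [0,0,0]
    - [0,0,0]
    - [0,0,0]
    - [0,0,0]

```text
t: 15.27
position: [516.0, 53.4, 36.3]
ee_rot: [179.9, 10.1, 173.4]
force: [-3.9, 1.5, 2.1]
opening: 13.1
grasp_force: 2.2
```

Emit:
send_rows:
  grip: [-0.7,-0.7,-0.7,-0.7,-0.7]
  travel:
    - [0.16,-0.018,0]
    - [0.16,-0.018,0]
    - [0.16,-0.018,0]
    - [0.16,-0.018,0]
    - [0.16,-0.018,0]
  rotation:
    - [0,0,0]
    - [0,0,0]
    - [0,0,0]
    - [0,0,0]
    - [0,0,0]

```text
t: 15.68
position: [539.8, 50.8, 36.3]
ee_rot: [179.9, 10.1, 173.4]
force: [-6.1, 0.4, 3.5]
opening: 13.2
grasp_force: 3.0
```

```bash
python3 go.py -60 -1.5 36 10; python3 tin.py
```

```text
rot units [-0.024  0.025 -0.011] travel units [ 0.947 -0.119 -0.009] [ -7.  32. 103.   0.  35. -91.] now box -88.6437742805898 -1.2118346705969987 [-6.1  0.4  3.5]
15.6833 [539.8  50.8  36.3] box -88.6437742805898 -1.2118346705969987 zt [ 0.2 -0.  -1. ] yt [0.1 1.  0. ] [-6.1  0.4  3.5] 13.222432964464211
blue 84 ((-23.57961654663086, -0.3549385070800781), (48.69620895385742, 28.85468864440918), 5.922850608825684) [-49.  -14.7] [ 2.1 13. ]
```

Emit:
send_rows:
  grip: [-0.7,-0.7,-0.7,-0.7,-0.7]
  travel:
    - [0.2,-0.023,0]
    - [0.2,-0.023,0]
    - [0.2,-0.023,0]
    - [0.2,-0.023,0]
    - [0.15,-0.017,0]
  rotation:
    - [0,0,0]
    - [0,0,0]
    - [0,0,0]
    - [0,0,0]
    - [0,0,0]

```text
t: 16.15
position: [568.5, 47.4, 36.3]
ee_rot: [179.9, 10.1, 173.4]
force: [-5.1, 0.9, 2.1]
opening: 12.9
grasp_force: 2.7
```

Emit:
send_rows:
  grip: [-0.7,-0.7,-0.7,-0.7,-0.7]
  travel:
    - [0,0,0]
    - [-0.4,0.05,0.1]
    - [-0.2,0.02,0.1]
    - [0,0,0]
    - [0,0,0]
  rotation:
    - [0,0,0]
    - [0,0,0]
    - [0,0,0]
    - [-0.1,-0.9,0]
    - [-0.1,-0.9,0]

```text
t: 16.57
position: [551.2, 49.4, 43.5]
ee_rot: [179.8, 19.6, 173.4]
force: [1.0, -0.4, 0.7]
opening: 12.7
grasp_force: 0.0
```

```bash
python3 go.py -75 -1.5 38 33
```

```text
rot units [-0.337 -2.656 -0.017] travel units [ 0.071 -0.015 -0.185] [ -7.  31. 107.   1.  23. -91.] now box -77.17204117391977 -1.2972587778759697 [ 1.  -0.4  0.7]
```

Emit:
send_rows:
  grip: [-0.7,-0.7,-0.7,-0.7,-0.7]
  travel:
    - [0,0,-0.07]
    - [0,0,-0.07]
    - [0.12,-0.014,0]
    - [0.12,-0.014,0]
    - [0.12,-0.014,0]
  rotation:
    - [-0.1,-0.8,0]
    - [-0.1,-0.8,0]
    - [0,0,0]
    - [0,0,0]
    - [0,0,0]

```text
t: 16.98
position: [562.3, 48.1, 39.0]
ee_rot: [179.9, 27.3, 173.4]
force: [0.5, -1.1, 0.4]
opening: 12.9
grasp_force: 0.0
```

Emit:
send_rows:
  grip: [-0.7,-0.7,-0.7,-0.7,-0.7]
  travel:
    - [0.12,-0.014,0]
    - [0.16,-0.018,0]
    - [0.2,-0.023,0]
    - [0.2,-0.023,0]
    - [0.2,-0.023,0]
  rotation:
    - [0,0,0]
    - [0,0,0]
    - [0,0,0]
    - [0,0,0]
    - [0,0,0]

```text
t: 17.4
position: [587.6, 45.4, 38.3]
ee_rot: [179.9, 27.2, 173.5]
force: [-7.7, 1.1, 5.6]
opening: 12.7
grasp_force: 3.9
```

```bash
python3 go.py -30 -1.5 39 30
```

```text
rot units [-0.08  -0.562 -0.021] travel units [ 0.349 -0.053  0.023] [ -7.  33. 106.   1.  14. -92.] now box -40.57193661038744 -1.1126219363084775 [-7.7  1.1  5.6]
```

Emit:
send_rows:
  grip: [-0.7,-0.7,-0.7,-0.7,-0.7]
  travel:
    - [0.16,-0.019,0]
    - [0.16,-0.019,0]
    - [0.16,-0.019,0]
    - [0.16,-0.019,0]
    - [0.16,-0.019,0]
  rotation:
    - [-0.02,-0.17,0]
    - [-0.02,-0.17,0]
    - [-0.02,-0.17,0]
    - [-0.02,-0.17,0]
    - [-0.02,-0.17,0]

```text
t: 17.82
position: [611.6, 42.4, 37.9]
ee_rot: [179.9, 31.6, 173.5]
force: [-1.4, 0.7, -2.1]
opening: 12.8
grasp_force: 1.3
```

```bash
python3 go.py 8 -1.5 38 36
```

```text
rot units [-0.113 -0.874 -0.019] travel units [ 0.806 -0.1    0.004] [ -7.  35. 104.   2.   9. -93.] now box -16.377732056357885 -1.3031527904995284 [-1.4  0.7 -2.1]
```

Emit:
send_rows:
  grip: [-0.7,-0.7,-0.7,-0.7,-0.7]
  travel:
    - [0.1,-0.012,0]
    - [0.1,-0.012,0]
    - [0.1,-0.012,0]
    - [0.1,-0.012,0]
    - [0.1,-0.012,0]
  rotation:
    - [-0.02,-0.17,0]
    - [-0.02,-0.17,0]
    - [-0.02,-0.17,0]
    - [-0.02,-0.17,0]
    - [-0.02,-0.17,0]

```text
t: 18.23
position: [626.6, 40.6, 38.2]
ee_rot: [179.9, 35.9, 173.5]
force: [-2.6, -0.1, -2.0]
opening: 12.9
grasp_force: 1.3
```

```bash
python3 go.py 8 -1.5 38 36; python3 tin.py
```

```text
rot units [-0.01  -0.014 -0.02 ] travel units [ 0.306 -0.04  -0.007] [ -7.  36. 104.   6.   4. -97.] now box -1.250410531968756 -1.352685742972178 [-2.6 -0.1 -2. ]
18.2333 [626.6  40.6  38.2] box -1.250410531968756 -1.352685742972178 zt [ 0.6 -0.1 -0.8] yt [0.1 1.  0. ] [-2.6 -0.1 -2. ] 12.914088215738843Traceback (most recent call last):
  File "tin.py", line 8, in <module>
    cs,_=cv2.findContours(m,cv2.RETR_EXTERNAL,cv2.CHAIN_APPROX_NONE); k=max(cs,key=cv2.contourArea)[:,0]
                                                                        ~~~^^^^^^^^^^^^^^^^^^^^^^^^
ValueError: max() iterable argument is empty
```

Emit:
send_rows:
  grip: [-0.7,-0.7,-0.7,-0.7,-0.7]
  travel:
    - [0.08,-0.01,0]
    - [0.08,-0.01,0]
    - [0.08,-0.01,0]
    - [0,0,0]
    - [0,0,0]
  rotation:
    - [0,0,0]
    - [0,0,0]
    - [0,0,0]
    - [0,0,0]
    - [0,0,0]

```text
t: 18.7
position: [634.2, 39.6, 38.7]
ee_rot: [179.9, 35.9, 173.5]
force: [-0.1, 0.4, -0.8]
opening: 12.9
grasp_force: 0.3
```

Emit:
send_rows:
  grip: [-0.7,-0.7,-0.7,-0.7,-0.7]
  travel:
    - [0.05,-0.006,0]
    - [0.05,-0.006,0]
    - [0.03,-0.004,0]
    - [0,0,0]
    - [0,0,0]
  rotation:
    - [0,0,0]
    - [0,0,0]
    - [0,0,0]
    - [0,0,0]
    - [0,0,0]

```text
t: 19.12
position: [637.7, 39.3, 38.5]
ee_rot: [179.9, 35.9, 173.5]
force: [-1.8, 0.2, 0.5]
opening: 12.5
grasp_force: 1.0
```

```bash
python3 go.py 10 -1.5 38 36; python3 - <<'E'
from h import *
c=camera("top"); cv2.imwrite("pics/in.png",c["img"]); im=c["img"]
# profile through window along box axis at lid height
B=np.array([628,41.8]); th=np.radians(-6.6); d=np.array([np.cos(th),np.sin(th)]); n=np.array([-d[1],d[0]])
for by in (-20,0,20):
  print(by,[(x,[int(v) for v in cv2.getRectSubPix(im,(1,1),tuple(float(v) for v in proj(c,[*(B+x*d+by*n),42])))[0,0]]) for x in range(20,186,12)])
E
```

```text
rot units [-0.012 -0.02  -0.021] travel units [ 0.002 -0.004 -0.018] [ -7.  37. 102.   5.   5. -95.] now box 9.934523753475851 -1.3875092355596412 [-1.8  0.2  0.5]
-20 [(20, [53, 59, 152]), (32, [128, 132, 141]), (44, [144, 148, 146]), (56, [144, 149, 145]), (68, [143, 149, 145]), (80, [144, 148, 145]), (92, [144, 148, 144]), (104, [143, 148, 143]), (116, [143, 147, 144]), (128, [141, 145, 143]), (140, [141, 146, 142]), (152, [147, 154, 154]), (164, [148, 155, 155]), (176, [131, 137, 148])]
0 [(20, [52, 58, 152]), (32, [137, 142, 148]), (44, [145, 149, 146]), (56, [143, 149, 145]), (68, [142, 148, 143]), (80, [141, 146, 142]), (92, [142, 146, 141]), (104, [141, 146, 141]), (116, [142, 145, 141]), (128, [142, 146, 143]), (140, [140, 145, 141]), (152, [148, 156, 155]), (164, [147, 155, 155]), (176, [132, 138, 148])]
20 [(20, [52, 58, 150]), (32, [137, 141, 146]), (44, [144, 148, 146]), (56, [143, 148, 145]), (68, [142, 148, 144]), (80, [143, 147, 144]), (92, [143, 148, 144]), (104, [143, 147, 143]), (116, [142, 145, 142]), (128, [142, 147, 143]), (140, [141, 146, 142]), (152, [148, 156, 155]), (164, [148, 155, 154]), (176, [132, 138, 149])]
```

```bash
cat > win.py <<'E'
from h import *
c=camera("top"); im=c["img"].astype(np.float32).mean(2)
B=np.array([628,41.8]); th=np.radians(-6.6); d=np.array([np.cos(th),np.sin(th)]); n=np.array([-d[1],d[0]])
xs=np.arange(134,166,1.)
def pr(by): return np.array([cv2.getRectSubPix(im,(1,1),tuple(float(v) for v in proj(c,[*(B+x*d+by*n),42])))[0,0] for x in xs])
for lab,r in (("left",range(8,26,2)),("right",range(-28,-8,2))):
    p=np.mean([pr(b) for b in r],0); i=np.argmin(np.abs(p-(p[:4].mean()+p[-8:-4].mean())/2)); print(lab,"front x",xs[i],p.round(0)[::2])
E
python3 win.py
```

```text
left front x 147.0 [143. 143. 143. 143. 143. 144. 147. 150. 151. 152. 152. 152. 153. 153.
 153. 152.]
right front x 147.0 [143. 143. 143. 143. 143. 143. 146. 150. 151. 152. 152. 152. 152. 153.
 152. 152.]
```

Emit:
send_rows:
  grip: [-0.7,-0.7,-0.7,-0.7,-0.7]
  travel:
    - [0.04,-0.005,0]
    - [0.04,-0.005,0]
    - [0.04,-0.005,0]
    - [0,0,0]
    - [0,0,0]
  rotation:
    - [0,0,0]
    - [0,0,0]
    - [0,0,0]
    - [0,0,0]
    - [0,0,0]

```text
t: 19.63
position: [639.0, 39.3, 36.4]
ee_rot: [179.9, 35.5, 173.5]
force: [-13.0, 0.9, -0.4]
opening: 13.0
grasp_force: 3.2
```

```bash
python3 win.py; python3 go.py 14 -1.5 38 36
```

```text
left front x 148.0 [143. 143. 143. 143. 143. 143. 145. 148. 150. 152. 152. 152. 152. 152.
 152. 152.]
right front x 148.0 [143. 143. 143. 143. 143. 143. 145. 148. 151. 152. 152. 152. 152. 152.
 152. 152.]
rot units [-0.023 -0.098 -0.026] travel units [ 0.092 -0.021  0.052] [ -7.  37. 102.   4.   5. -95.] now box 11.181171351305277 -1.1899144337207714 [-11.6   1.9  -0.3]
```

The body is now lightly touching the lintel (13 N) and the tin's tail is at about 31 mm, so I'm withdrawing straight back.

Emit:
send_rows:
  grip: [-0.7,-0.7,-0.7,-0.7,-0.7]
  travel:
    - [-0.1,0.012,0]
    - [-0.2,0.023,0]
    - [-0.25,0.03,0]
    - [-0.3,0.035,0]
    - [-0.3,0.035,0]
  rotation:
    - [0,0,0]
    - [0,0,0]
    - [0.01,0.1,0]
    - [0.01,0.1,0]
    - [0.02,0.2,0]

```text
t: 20.1
position: [605.8, 42.9, 38.4]
ee_rot: [180.0, 33.8, 173.5]
force: [0.2, 0.7, 0.7]
opening: 12.6
grasp_force: 0.0
```

Emit:
send_rows:
  grip: [-0.7,-0.7,-0.7,-0.7,-0.7]
  travel:
    - [-0.4,0.046,0]
    - [-0.5,0.057,0]
    - [-0.6,0.07,0]
    - [-0.6,0.07,0.1]
    - [-0.6,0.07,0.1]
  rotation:
    - [0.04,0.4,0]
    - [0.04,0.4,0]
    - [0.06,0.6,0]
    - [0.06,0.6,0]
    - [0.06,0.6,0]

```text
t: 20.52
position: [524.5, 52.3, 44.9]
ee_rot: [-179.8, 20.7, 173.6]
force: [0.4, 0.4, -0.2]
opening: 12.9
grasp_force: 0.0
```

```bash
python3 go.py -90 -1.5 100 10; python3 win.py
```

```text
rot units [ 0.279  2.113 -0.024] travel units [ 0.464 -0.053  1.838] [ -7.  28. 112.   0.  20. -91.] now box -104.01749967164923 -1.5130759960749103 [ 0.4  0.4 -0.2]
left front x 148.0 [142. 142. 142. 142. 142. 142. 144. 147. 150. 151. 152. 151. 151. 152.
 152. 152.]
right front x 148.0 [143. 142. 142. 142. 142. 142. 143. 147. 150. 151. 151. 151. 152. 152.
 151. 151.]
```

Emit:
send_rows:
  grip: [-0.7,-0.7,-0.7,-0.7,-0.7]
  travel:
    - [-0.3,0,0.8]
    - [-0.4,0,1]
    - [-0.5,0.3,1]
    - [-0.5,0.6,1]
    - [-0.5,0.8,1]
  rotation:
    - [0,0.5,0]
    - [0,0.8,0]
    - [0,0.8,0]
    - [0,0.8,0]
    - [0,0.8,0]

```text
t: 20.98
position: [459.1, 102.9, 190.5]
ee_rot: [-177.7, 2.4, 173.9]
force: [-0.1, -1.0, -1.0]
opening: 12.6
grasp_force: 0.0
```

Emit:
send_rows:
  grip: [-0.7,-0.7,-0.7,-0.7,-0.7]
  travel:
    - [-0.3,1,0.3]
    - [-0.3,1,0.3]
    - [-0.3,1,0.2]
    - [-0.3,1,0]
    - [0,0,0]
  rotation:
    - [0,0,0]
    - [0,0,0]
    - [0,0,0]
    - [0,0,0]
    - [0,0,0]

```text
t: 21.4
position: [422.5, 226.9, 212.9]
ee_rot: [-177.9, 2.5, 174.2]
force: [0.8, 1.0, -0.6]
opening: 12.7
grasp_force: 0.0
```

```bash
python3 win.py; python3 - <<'E'
from h import *
for nm in("scene","top"):
    c=camera(nm); im=c["img"]; a=cv2.imread(f"pics/{nm}0.png")
    D=cv2.absdiff(im,a).max(2); B=np.array([628,41.8]); th=np.radians(-6.6); d=np.array([np.cos(th),np.sin(th)]); n=np.array([-d[1],d[0]])
    P=lambda x,y,z:tuple(float(v) for v in proj(c,[*(B+x*d+y*n),z]))
    print(nm,"gap/flap column diffs (z: new,old grey)")
    for y in (-50,-30,0,30,50):
        print(y,[(z,int(cv2.getRectSubPix(im.mean(2).astype(np.float32),(1,1),P(2,y,z))[0,0]),int(cv2.getRectSubPix(a.mean(2).astype(np.float32),(1,1),P(2,y,z))[0,0])) for z in (8,16,24,32,40,48,56,64,72)])
    n_,l,st,ce=cv2.connectedComponentsWithStats((D>25).astype(np.uint8))
    print([(st[i,:5].tolist()) for i in range(1,n_) if st[i,4]>25])
s=arm.read_state(); print(s["position"],s["t"],s["force"])
E
```

```text
left front x 148.0 [140. 140. 140. 140. 140. 140. 141. 145. 147. 149. 149. 149. 149. 149.
 149. 149.]
right front x 148.0 [140. 140. 140. 140. 140. 140. 141. 145. 147. 149. 149. 149. 149. 149.
 149. 149.]
scene gap/flap column diffs (z: new,old grey)
-50 [(8, 31, 35), (16, 37, 37), (24, 36, 35), (32, 62, 60), (40, 28, 29), (48, 56, 56), (56, 73, 71), (64, 73, 72), (72, 74, 72)]
-30 [(8, 56, 53), (16, 70, 68), (24, 68, 67), (32, 68, 66), (40, 27, 23), (48, 45, 43), (56, 69, 67), (64, 74, 72), (72, 73, 72)]
0 [(8, 70, 68), (16, 69, 68), (24, 69, 67), (32, 69, 67), (40, 33, 30), (48, 42, 41), (56, 68, 67), (64, 73, 71), (72, 74, 69)]
30 [(8, 71, 70), (16, 70, 67), (24, 71, 70), (32, 67, 67), (40, 26, 26), (48, 51, 49), (56, 71, 68), (64, 74, 73), (72, 72, 71)]
50 [(8, 37, 34), (16, 41, 38), (24, 40, 39), (32, 47, 45), (40, 23, 23), (48, 61, 60), (56, 74, 73), (64, 74, 72), (72, 71, 71)]
[[0, 0, 139, 123, 7830], [123, 134, 6, 12, 33], [133, 176, 63, 71, 2380], [9, 239, 34, 17, 312], [0, 244, 7, 8, 35], [45, 251, 15, 26, 217], [57, 251, 28, 38, 469], [5, 276, 68, 73, 2625], [82, 287, 55, 
[... 381 characters left out ...]
 (16, 94, 93), (24, 83, 82), (32, 71, 70), (40, 63, 62), (48, 62, 61), (56, 68, 67), (64, 70, 69), (72, 69, 69)]
30 [(8, 105, 104), (16, 92, 91), (24, 82, 82), (32, 70, 69), (40, 65, 65), (48, 62, 63), (56, 67, 67), (64, 69, 69), (72, 71, 70)]
50 [(8, 61, 62), (16, 61, 60), (24, 73, 71), (32, 73, 72), (40, 67, 66), (48, 67, 66), (56, 65, 66), (64, 71, 69), (72, 70, 68)]
[[0, 217, 132, 203, 11266], [153, 221, 64, 69, 2270], [144, 250, 10, 16, 94], [206, 327, 40, 14, 406], [0, 356, 5, 12, 40], [190, 362, 74, 33, 1514], [166, 364, 22, 20, 268], [80, 409, 9, 11, 32], [207, 409, 17, 11, 99], [280, 411, 8, 9, 42]]
[423.79203274 223.0537555  212.2830809 ] 21.55 [ 0.22395081 -0.29972243  0.12411714]
```

The flap region looks the same as in the first picture, so the flap is shut with the tin inside. The bystanders show no change either. Handing in.

```bash
python3 -c "
from cell import arm
print(arm.hand_in())"
```

```text
the job is handed in; nothing more can be done
None
```

The tin was scanned at the mouth, then pushed fully into the quarantine box; the cameras show the flap shut behind it and the bystanders unmoved, and the job is handed in, though the gripper body touched the lintel lightly (about 13 N) at the end of the push.

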